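Clamp the hand roller in the ratchet vice to dry

TASK

Lay the hand roller in the little blue vice, its wooden handle between the jaws and along the steel rest rail, so that the rubber roller sticks out in the air beyond the end of the rail. Then tighten the black ratchet knob clockwise until the jaw grips the handle and the knob slips and clicks at least once, but stop before it has clicked through half a turn. Let go, and leave the flask, the tub and the circle cutter where they stand.

Things in the scene. Friction and masses are not known exactly. Their poses are not given: they have to be found in the camera images.
- bed (a point): Middle of the vice's flat bed, 50 mm above the worktop. The vice is fixed, blue, 150 x 104 mm at its foot. Here +x points from the knob to the fixed back jaw, whose face is at x = +12.5 mm; z is up. Jaws: y from -16 to +16 mm, rising 25 mm above the bed. A flat steel rest rail (x from -18 to +11 mm), level with the bed, runs on to y = -59 mm. Good spot for the point handle: x -3, y -38 mm.
- rail_end (a point): End of the rest rail, mid-width, on its top (y = -59 mm in the frame of bed). The rubber roller belongs beyond it.
- jaw_face (a point): Centre of the moving jaw's steel face, 11.5 mm above the bed. It moves along bed's +x towards the back jaw.
- jaw (a joint): Travel of the moving jaw in m: the gap between the jaw faces is 0.042 minus this value. It starts with a gap of 34 to 40 mm, which takes the handle.
- knob_center (a point): Centre of the black round ratchet knob: 48 mm diameter, 34 mm long (17 mm each way along its axis). The axis leans 0.56 rad (32 degrees) from vertical, away from the jaws, roughly towards the robot; this point's +z is the axis, up out of the knob's red top. The vice's sloping face lies 28 mm down the axis from this point.
- screw (a joint): Turn of the vice's screw in rad; grows as the knob is turned clockwise seen from above its top (tightening). The jaw moves 5 mm per rad (jaw = 0.005 x screw). Screw friction (0.1 N m) keeps the jaw where it is left.
- knob (a joint): Turn of the knob relative to the screw in rad, clockwise positive, 0 at the start. The knob carries the screw along up to its set torque, 0.2 N m; when the jaw bears hard on the handle the screw stops, the knob slips and this value grows: one click is 0.26 rad. Turned anticlockwise the knob undoes the screw.
- handle (a point): Centre of the grip of the hand roller, on the axis of its round wooden handle, about 13 mm above the surface it lies on; it balances about here. Handle: 25 mm thick in its middle, thinner at the ends, from y = -61 to +20 mm in this point's frame, +y pointing to the rubber roller (whole tool 143 mm long, 0.36 kg). At y = -30 to 0 it is thickest.
- roller (a point): Centre of the black rubber roller, 32 mm diameter, 50 mm wide, 65 mm along +y from the point handle.
- flask: Blue flask, 72 mm diameter, 250 mm tall, standing; origin at the centre of its underside. Must not be moved.
- pin_tub: Pale grey open tub, 64 mm diameter, 47 mm high; origin at the centre of its underside. Must not be moved.
- circle_cutter: Circle cutter: grey ring base of 118 mm diameter with a red mushroom knob, 57 mm high; origin at the centre of its underside. Must not be moved.

How it is judged:
On the way, in this order (a step that is already met when the one before it is completed fails the run):
1. the handle lies on the bed between the jaws, the rubber roller beyond the end of the rail (y of roller in the frame of bed below -0.076 m and y of handle in the frame of bed above -0.052 m and z of handle in the frame of bed below 0.02 m and x of handle in the frame of bed between -0.02 and 0.012 m and angle between the y axis of handle and the y axis of bed, either way round below 0.25 rad and contact force between the fingers and brayer below 0.3 N), for 0.2 s.
2. the jaw grips the handle and the ratchet knob has slipped by a click (contact force between jaw and brayer above 5 N and value of joint knob above 0.26 rad), for 0.1 s.
At the end, for the whole second after the job is handed in: The jaw presses on the handle with over 5 N, the knob has slipped over one click (0.26 rad), and the hand roller lies at rest on bed and rail, in line with the jaws within 0.2 rad, handle site under 52 mm and roller centre over 76 mm from mid-bed towards the rail's end (all of step 2 and y of roller in the frame of bed below -0.076 m and y of handle in the frame of bed above -0.052 m and z of handle in the frame of bed below 0.02 m and angle between the y axis of handle and the y axis of bed, either way round below 0.2 rad and linear speed of brayer below 0.02 m/s); the robot touches nothing.
It fails at once if the knob is clicked through half a turn or more (value of joint knob above 3.14 rad).
It fails at once if the flask is moved or tipped (distance of flask from where it was at the start of the episode above 0.02 m or angle between flask's own z axis and vertical above 0.3 rad).
It fails at once if the tub is moved (distance of pin_tub from where it was at the start of the episode above 0.02 m).
It fails at once if the circle cutter is moved (distance of circle_cutter from where it was at the start of the episode above 0.02 m).
It also fails if it takes over 66 s, if anything falls off the work surface, if the arm or the gripper's body presses on something with over 40 N, if the wrist force passes 120 N, or if a joint passes its speed limit or range.

ROBOT

A 6-joint arm with a two-finger parallel gripper is mounted at the origin on a cart in front of the work surface, level with it; the furniture and walls round the work are solid. World frame = base frame: x ahead of the robot, y to its left, z up, the work surface at z = 0. Lengths are in m, angles in rad, forces in N, time in s.
With the tool pointing down it reaches from about 0.35 to 0.875 m from the base axis. Payload 4.2 kg.
Tool frame: the origin (TCP) lies midway between the tips of the shut fingers; the grasp point (between the pads) lies 19 mm behind it; z points along the fingers, y is the line along which they close (so a half turn about z gives the same grasp; the last joint's range is limited). The gripper opens to 85 mm and grips with 20 to 120 N. Pads are 22 mm wide; open, the fingers measure 114 mm over their backs; the gripper's body (76 mm by 85 mm) begins 54 mm behind the grasp point. The pads swing forward as they close: fully open they stand 13 mm farther back than shut.
Start: joints at [-0.957, 0.385, 0.008, 0, -1.194, -0.259], TCP at [0.217, -0.586, 0.231] pointing down, gripper open.
Joint ranges: [-3.14, 3.14], [-1.21, 2.06], [-1.07, 1.41], [-3.16, 2.05], [-2.99, -0.16], [-3.1, 3.1]. Speed limits (rad/s): [2.79, 2.79, 3.14, 3.14, 3.14, 3.14].

INTERFACE

Orientations are given as a unit quaternion [x, y, z, w].
In Python, from rig import get_state, grab_frame, close_job, masks_of gives the robot as it stands.
- The arm moves only by the shell command python3 -m jog 'ROWS' [FORCE]. ROWS is JSON, a list of rows, each a list of 5 numbers: the shift along the tool's x, y, z in mm, then the turn about the tool's z in degrees, then the closure, from 0 (fully open) to 1 (shut). In form: [[x, y, z, yaw, claw], ...]. A call has 1 to 20 rows; each row shifts and turns the commanded pose from where the row before left it, along the tool's axes as they then stand; what a row does not reach is not made up. A row lasts 1/12 s, in which the tool goes at most 41.7 mm and 7.16 degrees, less where a joint would pass 70% of its speed; a pose out of reach is approached as far as the arm can. A call is refused whole if a number of a shift passes 41.7 or a number of a turn 7.16, either way. A call with a gripper value outside its range is refused whole. The fingers move at their own pace and stop on an object; FORCE is the grip in N (left out, the last holds). Time passes only in rows, so rows that do not move let the fingers close. It gives the time, the measured TCP pose, the force, the opening and the grip force at its end, in the units of the state.
- get_state(): the state, without advancing time (a new reading comes with each control period).
- grab_frame(name): name is "scene" or "top" or "wrist"; returns a dict with "pixels" (480x640x3 uint8, blue, green, red), "fx", "fy", "cx", "cy" (pixels), "xyz" and "orientation" of the camera in the world; the wrist camera has in their place "mount" (4x4, takes a point from camera to tool coordinates, whose origin is the TCP and whose axes are the flange's). Camera axes: x right, y up, looking along -z (the intrinsics and any distortion apply to the point x, -y, -z); pixel columns grow to the right and rows downward; lengths in m; the calibration is good to about 2 mm. A picture is of the moment at which its call begins: read the wrist's pose just before it. There is no depth.
- close_job(): hands the job in; it is judged then, once.
Trained networks look in the newest picture that a camera, given by its name, has taken for a name from the list of things; names that differ only in an ending like _2 or _b are one class to them, and where a whole thing is asked for, a point or a joint stands for the part that bears it (a point fixed in the world has none). Each returns a list of dicts, best first, with "confidence" (0 to 1); they miss things now and then, are a little off and sometimes report something else, mostly with a low value. They report only what shows in the picture. A call takes as long as a camera call.
- masks_of(camera, target): "mask" (480x640 bool, what is visible of it) and "extent" ([left, top, width, height] in pixels, round what is visible of it).
The state is a dict: "time": time; "q": joint angles; "qvel": joint speeds; "joint_efforts": joint torques, N m; "tool_pos": TCP position; "orientation": TCP orientation; "contact_force": force on the tool from outside, world axes, zero at the start; "ft_torque": the same for the moment, N m; "opening": finger opening in m; "grasp_force": force on a finger pad.
Only numpy, scipy, OpenCV 4.12 (cv2) and the standard library are available. Lean on these libraries where they do the work, as an engineer would, in place of code of your own. Each camera call takes 0.05 s, during which the arm holds its last target. There are 200 camera calls.

## Working session

There is one attempt and no reset: what is moved stays moved. The work goes in short steps, Python scripts to look and compute and a shell command to move; the robot and the scene stay as the last step left them, time stands still between calls to the robot, and variables do not carry over. Pictures are saved under pics/ and viewed, at most 10 in all, crops included, and the job is handed in when it is done.

```bash
ls; mkdir -p pics; python3 - <<'E'
from rig import *
import cv2
print(get_state())
for n in ["scene","top"]:
    f=grab_frame(n); cv2.imwrite(f"pics/{n}0.png",f["pixels"]); print(n,[f[k] for k in ("fx","fy","cx","cy","xyz","orientation")],f.keys())
    for t in ["bed","jaw_face","knob_center","handle","roller","flask","pin_tub","circle_cutter"]:
        try: print(t,[(m["extent"],round(m["confidence"],2)) for m in masks_of(n,t)][:2])
        except Exception as e: print(t,e)
E
```

```text
pics
{'time': 0.0, 'q': array([-9.57389488e-01,  3.85549864e-01,  6.61224774e-03, -5.02209218e-04,
       -1.19402538e+00, -2.58607267e-01]), 'qvel': array([-0.0006988 , -0.00090178,  0.00023312,  0.00136284,  0.00012802,
       -0.00056191]), 'joint_efforts': array([-1.14730945e-03, -3.92285228e+01,  1.88399237e+01,  4.18601006e+00,
       -4.58726499e-03, -1.42961065e-05]), 'tool_pos': array([ 0.21693776, -0.58550389,  0.23021985]), 'orientation': array([-1.76379472e-01,  9.84321621e-01,  1.08055138e-03, -2.45961816e-04]), 'contact_force': array([-0.62394874,  0.79269991,  0.16068231]), 'ft_torque': array([ 0.01067266, -0.06596322,  0.01721307]), 'grasp_force': 0.0, 'opening': 0.08540264689491717}
scene [480.9455741335868, 480.9455741335868, 322.68455487665636, 234.05823697940247, array([ 0.09820709, -0.55020906,  0.48520151]), array([ 0.50207936, -0.16202313, -0.23826145,  0.81541174])] dict_keys(['pixels', 'fx', 'fy', 'cx', 'cy', 'xyz', 'orientation'])
bed [([293.7, 211.2, 82.4, 57.4], 0.72)]
jaw_face [([323.8, 214.5, 19.9, 13.4], 0.47)]
knob_center [([298.2, 209.2, 29.3, 28.9], 
[... 229 characters left out ...]
cutter [([280.8, 300.1, 58.7, 57.5], 0.82)]
top [475.95583481174134, 475.95583481174134, 312.21767051585846, 239.0028857733503, array([0.43334433, 0.13806644, 0.9301359 ]), array([-0.05102848,  0.04670223,  0.7062937 , -0.70453119])] dict_keys(['pixels', 'fx', 'fy', 'cx', 'cy', 'xyz', 'orientation'])
bed [([252.2, 165.8, 67.5, 79.8], 0.91)]
jaw_face [([277.5, 193.0, 15.5, 18.0], 0.83)]
knob_center [([278.9, 214.0, 31.0, 30.7], 0.66)]
handle [([296.3, 270.9, 58.6, 60.1], 0.66)]
roller [([294.9, 266.5, 59.3, 63.6], 0.81)]
flask [([158.7, 144.2, 63.4, 68.1], 0.64)]
pin_tub [([225.6, 281.6, 32.9, 33.8], 0.98)]
circle_cutter [([253.3, 160.8, 65.5, 81.0], 0.31), ([279.2, 218.5, 29.7, 25.5], 0.26)]
```

```bash
python3 - <<'E'
import cv2,numpy as np
a=cv2.imread("pics/scene0.png")[90:390,180:440]; b=cv2.imread("pics/top0.png")[110:390,130:400]
cv2.imwrite("pics/s1.png",cv2.resize(a,None,fx=2,fy=2,interpolation=cv2.INTER_CUBIC))
cv2.imwrite("pics/t1.png",cv2.resize(b,(540*28//27*1,560*28//27),interpolation=cv2.INTER_CUBIC))
E
```

```text
(no output)
```

View pics/s1.png

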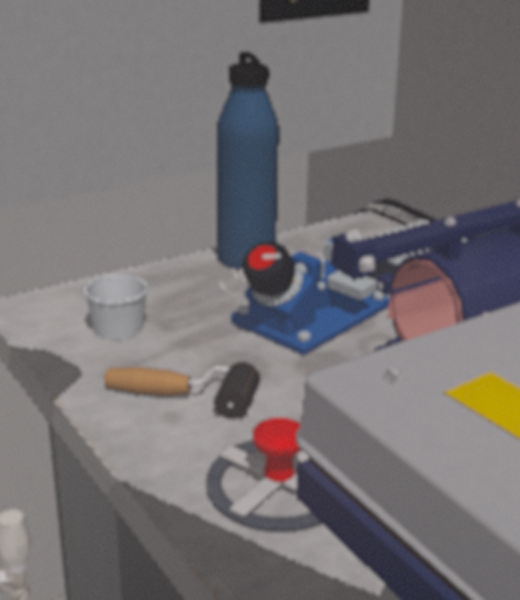

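View pics/t1.png

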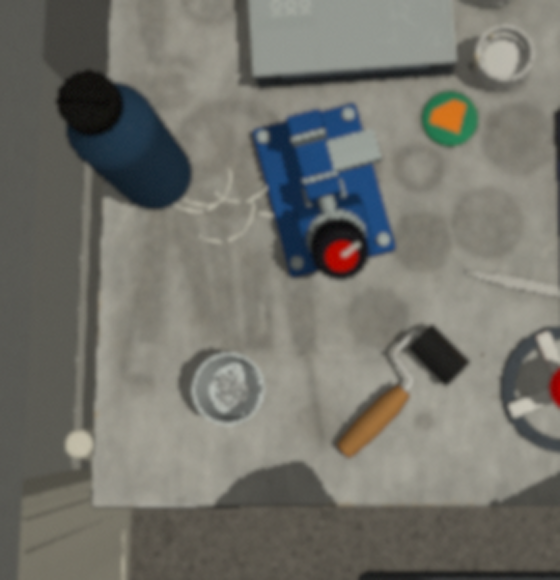

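The scene view shows the roller lying free, with the vice behind it, the flask behind-left, the tub left and the cutter right. In the top crop the vice is at about (325,190), the knob's red top at (342,257), the handle runs (345,448)–(405,392), and the rubber roller is at (438,355).

```bash
cat > h.py <<'E'
import numpy as np,cv2
from scipy.spatial.transform import Rotation as R
from rig import *
def cam(n):
    s=get_state(); f=grab_frame(n)
    if n=="wrist":
        T=np.eye(4);T[:3,:3]=R.from_quat(s["orientation"]).as_matrix();T[:3,3]=s["tool_pos"];T=T@np.array(f["mount"])
        f["Rm"],f["p"]=T[:3,:3],T[:3,3]
    else: f["Rm"],f["p"]=R.from_quat(f["orientation"]).as_matrix(),np.array(f["xyz"])
    return f
def at_z(f,u,v,z):
    d=f["Rm"]@np.array([(u-f["cx"])/f["fx"],-(v-f["cy"])/f["fy"],-1]); return f["p"]+d*(z-f["p"][2])/d[2]
def proj(f,P):
    c=f["Rm"].T@(np.array(P)-f["p"]); return np.array([f["cx"]-f["fx"]*c[0]/c[2],f["cy"]+f["fy"]*c[1]/c[2]])
E
python3 - <<'E'
from h import *
f=cam("top"); cv2.imwrite("pics/top_full.png",f["pixels"])
s=280/580
def c(u,v,z,n): print(n,at_z(f,130+u*270/560,110+v*s,z).round(4))
for p in [(263,137),(349,112),(384,240),(296,263)]: c(*p,.012,"bolt")
c(375,133,.05,"rail a");c(382,158,.05,"rail b")
c(292,140,.075,"backjaw L");c(327,131,.075,"backjaw R");c(303,181,.075,"mov L");c(337,175,.075,"mov R")
c(342,257,.1,"redtop")
c(345,448,.013,"h end");c(405,392,.013,"h top");c(438,355,.016,"roller")
c(228,388,.04,"tub"); c(155,180,0.02,"flask")
for n in ["handle","roller"]:
    for m in masks_of("top",n)[:1]:
        print(n,np.argwhere(m["mask"]).mean(0),m["mask"].sum())
E
```

```text
bolt [0.6875 0.2533 0.012 ]
bolt [0.7119 0.171  0.012 ]
bolt [0.5871 0.1378 0.012 ]
bolt [0.5654 0.2206 0.012 ]
rail a [0.6804 0.1458 0.05  ]
rail b [0.6568 0.1394 0.05  ]
backjaw L [0.6672 0.2195 0.075 ]
backjaw R [0.6754 0.1884 0.075 ]
mov L [0.6298 0.2094 0.075 ]
mov R [0.6351 0.1793 0.075 ]
redtop [0.5578 0.1736 0.1   ]
h end [0.3939 0.174  0.013 ]
h top [0.4447 0.1189 0.013 ]
roller [0.4785 0.0883 0.016 ]
tub [0.4483 0.278  0.04  ]
flask [0.6439 0.3538 0.02  ]
handle [298.00792079 324.30693069] 1010
roller [298.03355705 323.84947267] 1043
```

View pics/top_full.png

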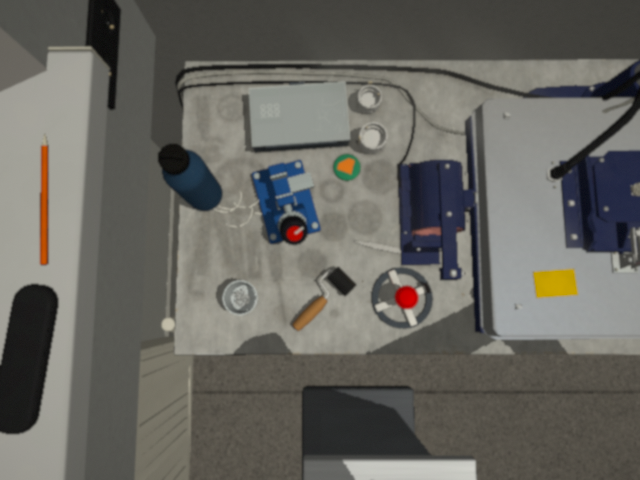

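The full view matches the crop: the vice is about 15° yawed, its rail points to the robot's right, and a large grey machine stands between the start pose and the work at right (u>470). I'll check its height before crossing.

```bash
python3 - <<'E'
from h import *
t=cam("top"); s=cam("scene")
for z in [.05,.1,.15,.2,.25,.3,.35]:
    print(z,[at_z(t,*p,z)[:2].round(3) for p in [(533,271),(537,299),(482,335),(478,100)]],"scene",[at_z(s,*p,z)[:2].round(3) for p in [(403.5,288.5),(432,277),(333,280)]])
# knob: red top triangulation
pt=(130+342*270/560,110+257*280/580); ps=(180+264/2,90+257/2)
A=[];B=[]
for f,(u,v) in ((t,pt),(s,ps)):
    d=f["Rm"]@np.array([(u-f["cx"])/f["fx"],-(v-f["cy"])/f["fy"],-1]);d/=np.linalg.norm(d);M=np.eye(3)-np.outer(d,d);A.append(M);B.append(M@f["p"])
print(np.linalg.lstsq(np.vstack(A),np.hstack(B),rcond=None)[0])
E
```

```text
0.05 [array([ 0.495, -0.264]), array([ 0.444, -0.268]), array([ 0.379, -0.164]), array([ 0.827, -0.179])] scene [array([ 0.596, -0.063]), array([ 0.664, -0.061]), array([0.51 , 0.021])]
0.1 [array([ 0.492, -0.241]), array([ 0.443, -0.245]), array([ 0.382, -0.147]), array([ 0.805, -0.161])] scene [array([ 0.539, -0.119]), array([ 0.599, -0.117]), array([ 0.463, -0.045])]
0.15 [array([ 0.488, -0.218]), array([ 0.443, -0.222]), array([ 0.385, -0.13 ]), array([ 0.783, -0.143])] scene [array([ 0.481, -0.175]), array([ 0.534, -0.173]), array([ 0.415, -0.11 ])]
0.2 [array([ 0.485, -0.195]), array([ 0.442, -0.199]), array([ 0.389, -0.112]), array([ 0.76 , -0.125])] scene [array([ 0.424, -0.231]), array([ 0.469, -0.229]), array([ 0.368, -0.176])]
0.25 [array([ 0.481, -0.172]), array([ 0.441, -0.175]), array([ 0.392, -0.095]), array([ 0.738, -0.107])] scene [array([ 0.367, -0.287]), array([ 0.404, -0.286]), array([ 0.321, -0.242])]
0.3 [array([ 0.478, -0.15 ]), array([ 0.441, -0.152]), array([ 0.395, -0.078]), array([ 0.715, -0.089])] scene [array([ 0.31 , -0.343]), array([ 0.339, -0.342]), array([ 0.273, -0.307])]
0.35 [array([ 0.474, -0.127]), array([ 0.44 , -0.129]), array([ 0.398, -0.061]), array([ 0.693, -0.071])] scene [array([ 0.253, -0.399]), array([ 0.274, -0.398]), array([ 0.226, -0.373])]
[0.56043058 0.17286947 0.09397325]
```

```bash
python3 -m jog '[[0,0,-35,0,0],[0,0,-35,0,0],[-21,30.4,0,0,0],[-21,30.4,0,0,0],[-21,30.4,0,0,0],[-21,30.4,0,0,0],[-21,30.4,0,0,0],[-21,30.4,0,0,0],[-21,30.4,0,0,0],[-21,30.4,0,0,0],[-21,30.4,0,0,0],[-21,30.4,0,0,0],[-21,30.4,0,0,0],[-21,30.4,0,0,0],[-21,30.4,0,0,0],[-21,30.4,0,0,0]]' && python3 -m jog '[[-21,30.4,0,0,0],[-21,30.4,0,0,0],[-21,30.4,0,0,0],[-21,30.4,0,0,0],[-21,30.4,0,0,0],[-21,30.4,0,0,0],[0,0,0,6.6,0],[0,0,0,6.6,0],[0,0,0,6.6,0],[0,0,0,6.6,0],[0,0,0,6.6,0],[0,0,0,6.6,0],[0,0,0,6.6,0],[0,0,0,6.6,0],[0,0,0,6.6,0],[0,0,0,6.6,0],[0,0,0,0,0],[0,0,0,0,0]]'
python3 - <<'E'
from h import *
s=get_state(); print(s["tool_pos"],R.from_quat(s["orientation"]).as_matrix().round(3),s["q"].round(2))
w=cam("wrist"); cv2.imwrite("pics/w1.png",w["pixels"]); print(w["p"],w["Rm"].round(3))
for P in [(.4353,.1292,.013),(.479,.085,.016),(.657,.2005,.05)]: print(proj(w,P))
for n in ["handle","roller"]:
    for m in masks_of("wrist",n)[:1]: print(n,m["extent"],m["confidence"])
E
```

```text
time: 2.48
tool_pos: [0.3448, -0.0831, 0.3018]
orientation: [-0.177, 0.984, 0.0, 0.001]
contact_force: [0.8, -0.3, -0.2]
opening: 0.0851
grasp_force: 0.0
time: 3.98
tool_pos: [0.3997, 0.13, 0.3014]
orientation: [0.387, 0.922, 0.0, 0.0]
contact_force: [-0.4, -0.6, 0.2]
opening: 0.0855
grasp_force: 0.0
[0.39972799 0.12997119 0.30142244] [[-0.701  0.713  0.   ]
 [ 0.713  0.701  0.   ]
 [-0.     0.    -1.   ]] [ 0.7  -0.02 -0.33 -0.   -1.27 -3.07]
[0.34501847 0.18589597 0.44323515] [[ 0.713 -0.668 -0.213]
 [ 0.701  0.68   0.217]
 [-0.    -0.304  0.953]]
[343.96294432 210.49111869]
[343.35649686 263.3074656 ]
[531.50680757 310.04207749]
roller [320.8, 150.8, 51.7, 124.4] 0.85
```

View pics/w1.png

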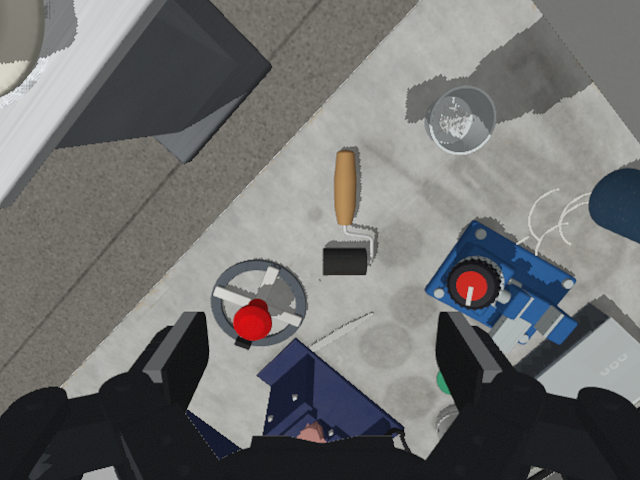

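The wrist view shows the handle from (344,150) to (345,224), the roller at (345,262), the knob's red top at (471,286) and the vice jaws at about (530,320). Joint 6 is near its limit (-3.07), so I will turn back half a turn.

```bash
python3 - <<'E'
from h import *
w=cam("wrist")
a=at_z(w,344,151,.011);b=at_z(w,345,224,.011);r=at_z(w,345,262,.018)
print(a,b,r,np.linalg.norm(b-a))
d=(r-a)[:2];d/=np.linalg.norm(d);print("ang",np.degrees(np.arctan2(d[1],d[0])),"h",a[:2]+.061*d,r[:2]-.065*d)
for z in (.085,.094,.1):print("red",at_z(w,471,286,z))
E
python3 -m jog '[[0,0,0,-7,0],[0,0,0,-7,0],[0,0,0,-7,0],[0,0,0,-7,0],[0,0,0,-7,0],[0,0,0,-7,0],[0,0,0,-7,0],[0,0,0,-7,0],[0,0,0,-7,0],[0,0,0,-7,0],[0,0,0,-7,0],[0,0,0,-7,0],[0,0,0,-7,0],[0,0,0,-7,0],[0,0,0,-7,0],[0,0,0,-7,0],[0,0,0,-7,0],[0,0,0,-7,0],[0,0,0,-7,0],[0,0,0,-7,0]]' >/dev/null; python3 -m jog '[[0,0,20,-7,0],[0,0,20,-7,0],[0,0,20,-7,0],[0,0,20,-7,0],[0,0,20,-7,0],[0,0,0,-5,0],[0,0,0,0,0],[0,0,0,0,0]]'
python3 - <<'E'
from h import *
s=get_state(); print(s["tool_pos"],R.from_quat(s["orientation"]).as_matrix().round(3),s["q"].round(2))
w=cam("wrist"); cv2.imwrite("pics/w2.png",w["pixels"])
E
```

```text
[0.38902468 0.17491907 0.011     ] [0.44775922 0.11860736 0.011     ] [0.47849861 0.0878015  0.018     ] 0.08136802226718111
ang -44.235516973589945 h [0.43272986 0.1323649 ] [0.43192752 0.1331461 ]
red [0.56479412 0.17285821 0.085     ]
red [0.55927437 0.17318745 0.094     ]
red [0.55559453 0.17340694 0.1       ]
time: 6.52
tool_pos: [0.4001, 0.1302, 0.2016]
orientation: [0.921, -0.389, 0.0, -0.0]
contact_force: [-0.1, 0.5, -0.5]
opening: 0.0852
grasp_force: 0.0
[0.4001135  0.13017549 0.20156305] [[ 0.698 -0.716  0.001]
 [-0.716 -0.698  0.   ]
 [ 0.    -0.    -1.   ]] [ 0.7   0.06 -0.51  0.   -1.01  0.07]
```

View pics/w2.png

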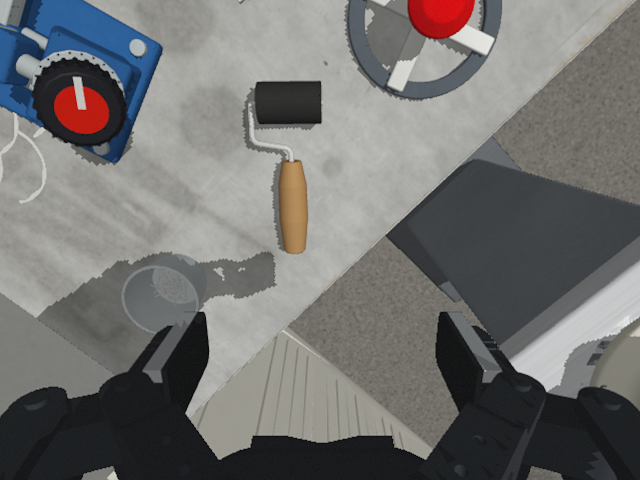

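Closer view: the handle runs from (294,253) to (291,160), with the roller at (289,102).

```bash
python3 - <<'E'
from h import *
w=cam("wrist");s=get_state();M=R.from_quat(s["orientation"]).as_matrix()
a=at_z(w,294,253,.011);b=at_z(w,291,160,.013);r=at_z(w,289,102,.018)
print(a,b,r,np.linalg.norm(b-a))
d=(r-a)[:2];d/=np.linalg.norm(d);h=a[:2]+.061*d;print("ang",np.degrees(np.arctan2(d[1],d[0])),"h",h,r[:2]-.065*d)
h=(h+r[:2]-.065*d)/2
for H in (h,np.array([.4323,.1328])): print((M.T@np.array([*(H-s["tool_pos"][:2]),0])*1000).round(1))
E
```

```text
[0.3889041  0.17816794 0.011     ] [0.44689245 0.11943131 0.013     ] [0.47854111 0.08707926 0.018     ] 0.08256294754115025
ang -45.46021638413026 h [0.43168977 0.13468936] [0.43294982 0.1334089 ]
[ 19.7 -25.6   0. ]
[ 20.6 -24.7   0. ]
```

```bash
python3 -m jog '[[10,-12.5,0,-0.5,0],[10,-12.5,0,0,0],[0,0,30,0,0],[0,0,30,0,0],[0,0,30,0,0],[0,0,30,0,0],[0,0,30,0,0],[0,0,25,0,0],[0,0,15,0,0],[0,0,8,0,0],[0,0,0,0,0.3],[0,0,0,0,0.6],[0,0,0,0,1],[0,0,0,0,1],[0,0,0,0,1],[0,0,0,0,1],[0,0,0,0,1]]' 50
```

```text
time: 8.03
tool_pos: [0.4324, 0.1339, 0.0045]
orientation: [0.923, -0.384, 0.001, -0.001]
contact_force: [-1.1, 1.3, 5.2]
opening: 0.0216
grasp_force: 48.7
```

```bash
python3 -m jog '[[0,0,-10,0,1],[0,0,-30,0,1],[0,0,-35,0,1],[0,0,-35,0,1],[0,0,-35,0,1],[0,0,0,5.9,1],[0,0,0,5.9,1],[0,0,0,5.9,1],[0,0,0,5.9,1],[0,0,0,5.9,1],[0,0,0,0,1],[0,0,0,0,1]]'
python3 - <<'E'
from h import *
s=get_state(); print(s["tool_pos"],R.from_quat(s["orientation"]).as_matrix().round(3),s["q"].round(2))
w=cam("wrist"); cv2.imwrite("pics/w3.png",w["pixels"])
E
```

```text
time: 9.03
tool_pos: [0.431, 0.133, 0.1481]
orientation: [0.796, -0.606, -0.0, 0.0]
contact_force: [0.7, 1.3, -3.9]
opening: 0.0218
grasp_force: 49.9
[0.43096209 0.13297582 0.14805337] [[ 0.266 -0.964 -0.001]
 [-0.964 -0.266 -0.   ]
 [-0.     0.001 -1.   ]] [ 0.66  0.18 -0.52 -0.   -0.87 -0.39]
```

View pics/w3.png

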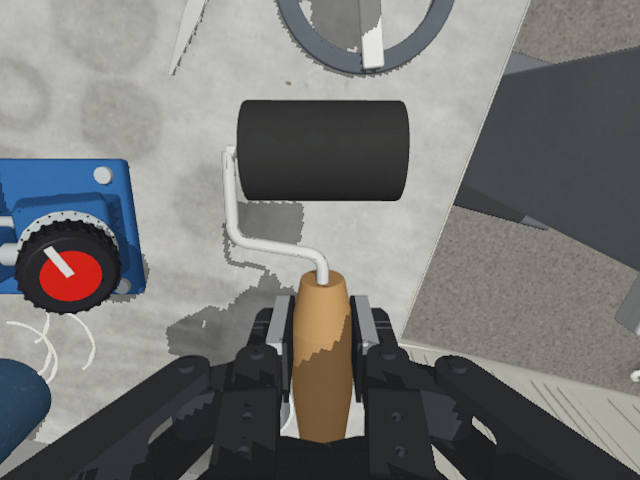

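Held well: the roller is centred at (324,150), the handle's front end is at (322,272), and the tool lines up with the vice's foot edge (0,158)–(127,160).

```bash
python3 - <<'E'
from h import *
w=cam("wrist");s=get_state();M=R.from_quat(s["orientation"]).as_matrix()
for u,v in [(324,150),(322,272),(296,350),(351,350)]:
    P=at_z(w,u,v,.157); print(P,(M.T@(P-s["tool_pos"])*1000).round(1))
th=np.radians(15.2);ex=np.array([np.cos(th),np.sin(th)]);ey=np.array([-ex[1],ex[0]])
T=np.array([.657,.2005])-.003*ex-.038*ey
print(T,(M.T@np.array([*(T-s["tool_pos"][:2]),0])*1000).round(1))
print("foot top edge angle", [at_z(w,*p,.012)[:2].round(4) for p in [(5,158.5),(125,160),(130,290)]])
E
```

```text
[0.44799052 0.06914742 0.157     ] [66.1  0.9 -8.8]
[0.43703986 0.11122855 0.157     ] [22.6  0.2 -8.8]
[0.43806299 0.14550465 0.157     ] [-10.2  -9.9  -8.8]
[0.41741604 0.13982726 0.157     ] [-10.2  11.5  -8.8]
[0.66406814 0.16304281] [ 3.310e+01 -2.324e+02 -1.000e-01]
foot top edge angle [array([0.6553, 0.1458]), array([0.575 , 0.1247]), array([0.5595, 0.2231])]
```

```bash
python3 -m jog '[[4,-29,0,0,1],[4,-29,0,0,1],[4,-29,0,0,1],[4,-29,0,0,1],[4,-29,0,0,1],[4,-29,0,0,1],[4,-29,0,0,1],[3,-29.4,0,0,1],[0,0,0,0,1],[0,0,0,0,1]]'
python3 - <<'E'
from h import *
s=get_state();M=R.from_quat(s["orientation"]).as_matrix();print(M.round(3))
w=cam("wrist"); cv2.imwrite("pics/w4.png",w["pixels"])
T=np.array([.66407,.16304]);print((M.T@np.array([*(T-s["tool_pos"][:2]),0])*1000).round(1))
E
```

```text
time: 9.97
tool_pos: [0.6644, 0.1647, 0.1462]
orientation: [0.795, -0.606, -0.001, 0.001]
contact_force: [-1.0, -0.2, -3.8]
opening: 0.0218
grasp_force: 50.2
[[ 0.265 -0.964 -0.003]
 [-0.964 -0.265 -0.001]
 [ 0.     0.003 -1.   ]]
[1.5 0.8 0. ]
```

View pics/w4.png

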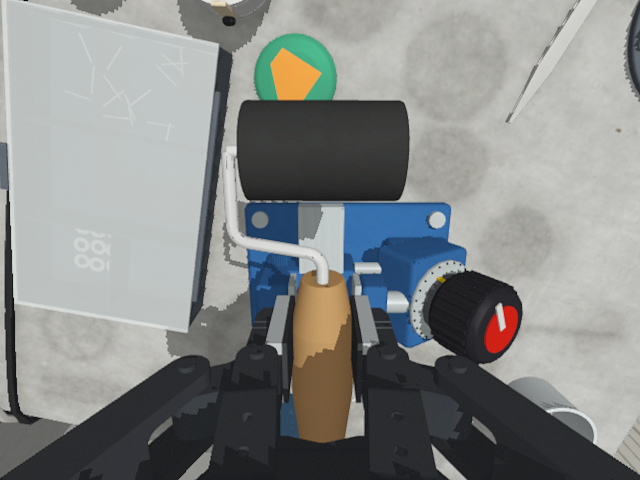

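The rail (u 298–344) lies centred under the handle (u 322), so the handle is lined up. I'm lowering it.

```bash
python3 -m jog '[[0,0,20,0,1],[0,0,20,0,1],[0,0,20,0,1],[0,0,15,0,1],[0,0,6,0,1],[0,0,4,0,1],[0,0,2,0,1],[0,0,0,0,1],[0,0,0,0,1]]'
```

```text
time: 10.77
tool_pos: [0.6645, 0.1651, 0.0626]
orientation: [0.795, -0.606, 0.001, -0.001]
contact_force: [-0.6, -0.4, -3.4]
opening: 0.0219
grasp_force: 50.2
```

```bash
python3 -m jog '[[0,0,3,0,1],[0,0,2,0,1],[0,0,0,0,1]]'; python3 -m jog '[[0,0,2,0,1],[0,0,0,0,1],[0,0,0,0,1]]'
```

```text
time: 11.02
tool_pos: [0.6637, 0.1647, 0.0561]
orientation: [0.795, -0.607, -0.0, 0.0]
contact_force: [0.9, 0.5, -3.7]
opening: 0.022
grasp_force: 50.2
time: 11.27
tool_pos: [0.6642, 0.1649, 0.0547]
orientation: [0.795, -0.606, 0.0, -0.0]
contact_force: [-0.6, -0.0, -2.9]
opening: 0.0215
grasp_force: 50.3
```

```bash
python3 -m jog '[[0,0,1,0,1],[0,0,0,0,0.8],[0,0,0,0,0.6],[0,0,0,0,0.4],[0,0,0,0,0.3],[0,0,0,0,0.3],[0,0,0,0,0.3]]';  python3 -m jog '[[0,0,-15,0,0.2],[0,0,-30,0,0],[0,0,-40,0,0],[0,0,-40,0,0],[0,0,-5,0,0],[0,0,0,0,0]]'
python3 - <<'E'
from h import *
w=cam("wrist"); cv2.imwrite("pics/w5.png",w["pixels"]);s=get_state();print(s["tool_pos"])
E
```

```text
time: 11.85
tool_pos: [0.664, 0.165, 0.0534]
orientation: [0.795, -0.606, 0.0, -0.0]
contact_force: [-0.1, 0.2, -0.5]
opening: 0.06
grasp_force: 0.0
time: 12.35
tool_pos: [0.666, 0.1656, 0.1884]
orientation: [0.795, -0.606, 0.002, -0.004]
contact_force: [-1.0, -0.5, -0.1]
opening: 0.0855
grasp_force: 0.0
[0.6645153  0.16524197 0.18535982]
```

View pics/w5.png

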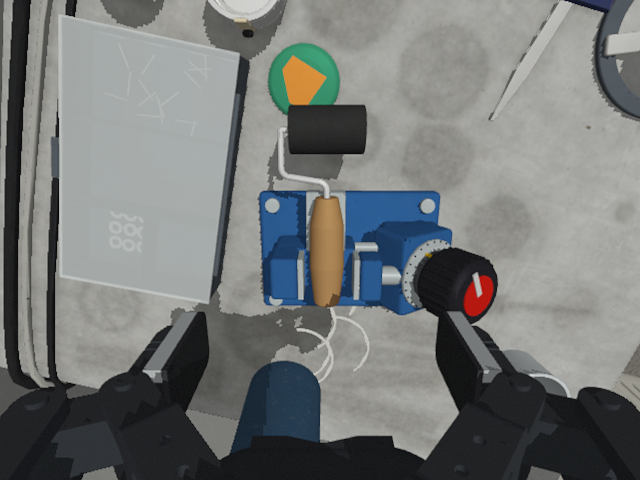

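The roller lies on the rail between the jaws as wanted, and the fingers are clear. The knob's red top is at (481,296) and the flask top at about (275,370).

```bash
python3 - <<'E'
from h import *
w=cam("wrist");s=get_state();M=R.from_quat(s["orientation"]).as_matrix()
P=at_z(w,481,296,.094);print(P)
th=np.radians(15.2);ex=np.array([np.cos(th),np.sin(th),0]);a=-ex*np.sin(.56)+np.array([0,0,np.cos(.56)])
# body silhouette check: project model knob for the candidate centre
for top in (P,np.array([.5595,.173,.094])):
    C=top-.017*a; ey=np.cross([0,0,1],ex);n2=np.cross(a,ey)
    pts=np.array([proj(w,C+t*a+.024*(np.cos(k)*ey+np.sin(k)*n2)) for t in(-.017,.017) for k in np.arange(0,6.28,.3)])
    print(C.round(4),pts.min(0).round(),pts.max(0).round())
    print("rows",(M.T@np.array([*(C-s["tool_pos"])[:2],0])*1000).round(1))
m=masks_of("wrist","knob_center");print([(x["extent"],x["confidence"]) for x in m])
E
```

```text
[0.55530615 0.17265768 0.094     ]
[0.564  0.175  0.0796] [416. 246.] [504. 330.]
rows [-36.1  93.4   0. ]
[0.5682 0.1754 0.0796] [410. 245.] [498. 329.]
rows [-35.3  89.2   0. ]
[([413.6, 247.3, 85.4, 74.3], 0.89)]
```

```bash
python3 -m jog '[[-11.5,30,0,0,0],[-11.5,30,0,0,0],[-11.5,30.5,0,0,0],[0,0,0,6.5,0],[0,0,0,6.5,0],[0,0,0,6.5,0],[0,0,0,6.5,0],[0,0,0,6.5,0],[0,0,0,6.5,0],[0,0,0,6.5,0],[0,0,0,6.5,0],[0,0,0,6.5,0],[0,0,0,0,0],[0,0,0,0,0]]'
python3 - <<'E'
from h import *
s=get_state();M=R.from_quat(s["orientation"]).as_matrix();print(s["tool_pos"],M.round(3).tolist(),s["q"].round(2))
print((M.T@np.array([.567-s["tool_pos"][0],.1745-s["tool_pos"][1],0])*1000).round(1))
E
```

```text
time: 13.67
tool_pos: [0.5669, 0.1739, 0.1818]
orientation: [-0.399, 0.917, -0.0, -0.001]
contact_force: [-0.0, 0.5, -0.1]
opening: 0.0853
grasp_force: 0.0
[0.56694591 0.17388258 0.18184532] [[-0.682, -0.731, -0.002], [-0.731, 0.682, -0.001], [0.003, 0.001, -1.0]] [ 0.57  0.37 -0.14 -0.   -1.06 -1.32]
[-0.5  0.4 -0. ]
```

```bash
python3 -m jog '[[0,0,30,0,0],[0,0,30,0,0],[0,0,30,0,0],[0,0,20,0,0],[0,0,12,0,0],[0,0,0,0,0]]'; python3 -m jog '[[0,0,0,0,0.3],[0,0,0,0,0.6],[0,0,0,0,1],[0,0,0,0,1],[0,0,0,0,1]]' 35
```

```text
time: 14.17
tool_pos: [0.5651, 0.1728, 0.0573]
orientation: [-0.398, 0.917, -0.0, -0.004]
contact_force: [-0.5, 0.1, 0.8]
opening: 0.0856
grasp_force: 0.0
time: 14.58
tool_pos: [0.5675, 0.1752, 0.0634]
orientation: [-0.398, 0.918, 0.001, 0.001]
contact_force: [-3.3, 2.4, 4.6]
opening: 0.0503
grasp_force: 36.7
```

```bash
python3 -m jog '[[0,0,0,5,1],[0,0,0,5,1],[0,0,0,5,1],[0,0,0,5,1],[0,0,0,5,1],[0,0,0,5,1],[0,0,0,5,1],[0,0,0,5,1],[0,0,0,5,1],[0,0,0,5,1],[0,0,0,5,1],[0,0,0,5,1],[0,0,0,4,1],[0,0,0,0,1]]'
python3 - <<'E'
from h import *
s=get_state();print(s["ft_torque"],s["q"].round(2),s["tool_pos"])
w=cam("wrist"); cv2.imwrite("pics/w6.png",w["pixels"])
m=masks_of("wrist","jaw_face");print([(x["extent"],x["confidence"]) for x in m])
t=cam("top"); m=masks_of("top","jaw_face");print([(x["extent"],x["confidence"]) for x in m])
E
```

```text
time: 15.75
tool_pos: [0.5686, 0.178, 0.0644]
orientation: [0.147, 0.989, 0.004, 0.003]
contact_force: [-9.5, 3.2, 6.0]
opening: 0.0474
grasp_force: 106.1
[4.24450622 1.73994998 1.57454791] [ 0.57  0.5  -0.28 -0.   -0.79 -2.44] [0.56859912 0.17796813 0.06437718]
[([353.1, 376.1, 46.2, 59.0], 0.59), ([246.7, 212.1, 240.8, 267.2], 0.58), ([246.7, 265.2, 144.0, 152.5], 0.33)]
[]
```

View pics/w6.png

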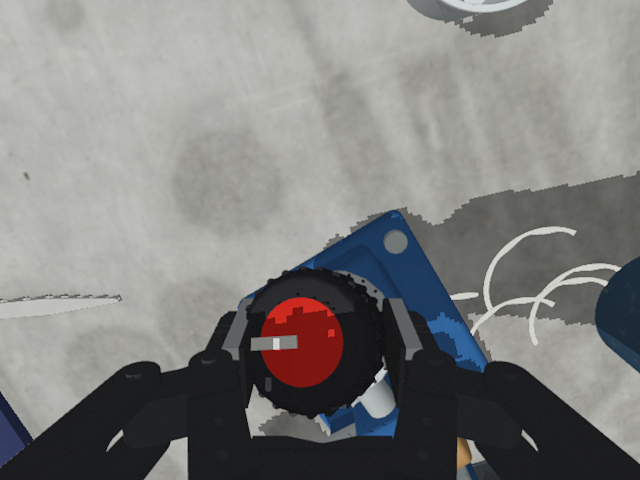

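The knob is gripped with its pointer now towards the left, from (298,342) to (251,344). I'll work out the turn from the pointer direction on the tilted cap plane.

```bash
cat >> h.py <<'E'
th=np.radians(15.2);EX=np.array([np.cos(th),np.sin(th),0]);EY=np.array([-EX[1],EX[0],0]);AX=-EX*np.sin(.56)+np.array([0,0,np.cos(.56)]);N2=np.cross(AX,EY)
TOP=np.array([.567,.1745,.079])+.017*AX
def ptr(f,i,o):
    """clockwise angle (deg) of the pointer from pixel i to o on the cap plane"""
    q=[]
    for u,v in (i,o):
        d=f["Rm"]@np.array([(u-f["cx"])/f["fx"],-(v-f["cy"])/f["fy"],-1]); q.append(f["p"]+d*((TOP-f["p"])@AX)/(d@AX))
    d=q[1]-q[0]; return -np.degrees(np.arctan2(d@N2,d@EY)),np.linalg.norm(d)*1e3
def autoptr(f,save=None):
    """red cap (largest red blob near TOP) and the grey bar inside its filled hull"""
    im=f["pixels"].astype(int);b,g,r=im[...,0],im[...,1],im[...,2]
    red=((r>90)&(g<70)&(b<70)).astype(np.uint8);n,l,st,c=cv2.connectedComponentsWithStats(cv2.dilate(red,np.ones((3,3))))
    c0=proj(f,TOP);k=min([j for j in range(1,n) if st[j,4]>80],key=lambda j:np.hypot(*(c[j]-c0)))
    y,x=np.where(l==k);h=cv2.convexHull(np.c_[x,y].astype(np.int32));e=cv2.fitEllipse(h)
    hm=np.zeros(red.shape,np.uint8);cv2.ellipse(hm,(e[0],(e[1][0]*1.5,e[1][1]*1.5),e[2]),1,-1)
    bar=((r>95)&(g>85)&(b>80)&(hm>0)).astype(np.uint8)
    by,bx=np.where(bar);return np.array(e[0]),np.array([bx.mean(),by.mean()]) if len(bx) else None,len(bx)
E
python3 - <<'E'
from h import *
w=cam("wrist")
print(ptr(w,(302,342),(251,344)),autoptr(w))
c,b,n=autoptr(w);print(ptr(w,c,b))
T=np.eye(4);T[:3,:3]=R.from_quat([.795,-.606,.001,-.002]).as_matrix();T[:3,3]=[.6645,.1652,.1854];T=T@np.array(w["mount"])
v=dict(w);v["Rm"],v["p"]=T[:3,:3],T[:3,3];v["pixels"]=cv2.imread("pics/w5.png")
print(ptr(v,(481,296),(475,273)));c,b,n=autoptr(v);print(c,b,n,ptr(v,c,b))
E
```

```text
(np.float64(-155.1433564977609), np.float64(18.10271771728323)) (array([301.21560669, 341.51538086]), array([271.65412446, 342.57308249]), 691)
(np.float64(-154.9438218329271), np.float64(10.346313332921502))
(np.float64(152.82630163831845), np.float64(20.697835617173133))
[477.94985962 295.31750488] [482.2767475 301.0085592] 701 (np.float64(-44.62292637740666), np.float64(7.79451703449179))
```

The knob has turned about 52° in this stroke. At roughly a 39 mm starting gap, the target is about 240° in total, so I continue with more strokes.

```bash
for i in 1 2; do python3 -m jog '[[0,0,0,0,0.6],[0,0,0,0,0.2],[0,0,0,0,0.1],[0,0,0,-7,0.1],[0,0,0,-7,0.1],[0,0,0,-7,0.1],[0,0,0,-7,0.1],[0,0,0,-7,0.1],[0,0,0,-7,0.1],[0,0,0,-7,0.1],[0,0,0,-7,0.1],[0,0,0,-7,0.1],[0,0,0,0,0.4],[0,0,0,0,0.7],[0,0,0,0,1],[0,0,0,0,1],[0,0,0,0,1]]' 25;  python3 -m jog '[[0,0,0,5,1],[0,0,0,5,1],[0,0,0,5,1],[0,0,0,5,1],[0,0,0,5,1],[0,0,0,5,1],[0,0,0,5,1],[0,0,0,5,1],[0,0,0,5,1],[0,0,0,5,1],[0,0,0,5,1],[0,0,0,5,1],[0,0,0,3,1],[0,0,0,0,1]]'; done
python3 - <<'E'
from h import *
s=get_state();print(s["ft_torque"],s["q"].round(2),s["tool_pos"])
w=cam("wrist"); cv2.imwrite("pics/w7.png",w["pixels"]); c,b,n=autoptr(w);print(c,b,n,ptr(w,c,b))
E
```

```text
time: 17.42
tool_pos: [0.5669, 0.1746, 0.0625]
orientation: [-0.388, 0.922, 0.0, -0.0]
contact_force: [-6.1, 2.6, 6.2]
opening: 0.0501
grasp_force: 26.7
time: 18.58
tool_pos: [0.5678, 0.1777, 0.063]
orientation: [0.148, 0.989, 0.003, 0.002]
contact_force: [-9.5, 5.7, 6.7]
opening: 0.0471
grasp_force: 113.6
time: 20.0
tool_pos: [0.5668, 0.1745, 0.0623]
orientation: [-0.387, 0.922, 0.0, -0.0]
contact_force: [-4.7, 1.9, 7.0]
opening: 0.0505
grasp_force: 27.1
time: 21.17
tool_pos: [0.5678, 0.1778, 0.0629]
orientation: [0.149, 0.989, 0.003, 0.002]
contact_force: [-10.2, 5.6, 7.7]
opening: 0.0472
grasp_force: 112.1
[4.6959564  2.02869926 1.89435222] [ 0.57  0.5  -0.28 -0.   -0.79 -2.44] [0.56781102 0.1778277  0.0628756 ]
[301.76437378 345.89962769] [295.35955056 316.99250936] 801 (np.float64(-75.79109893731047), np.float64(9.394279594884047))
```

```bash
for i in 1 2; do python3 -m jog '[[0,0,0,0,0.6],[0,0,0,0,0.2],[0,0,0,0,0.1],[0,0,0,-7,0.1],[0,0,0,-7,0.1],[0,0,0,-7,0.1],[0,0,0,-7,0.1],[0,0,0,-7,0.1],[0,0,0,-7,0.1],[0,0,0,-7,0.1],[0,0,0,-7,0.1],[0,0,0,-7,0.1],[0,0,0,0,0.4],[0,0,0,0,0.7],[0,0,0,0,1],[0,0,0,0,1],[0,0,0,0,1]]' 25;  python3 -m jog '[[0,0,0,5,1],[0,0,0,5,1],[0,0,0,5,1],[0,0,0,5,1],[0,0,0,5,1],[0,0,0,5,1],[0,0,0,5,1],[0,0,0,5,1],[0,0,0,5,1],[0,0,0,5,1],[0,0,0,5,1],[0,0,0,5,1],[0,0,0,3,1],[0,0,0,0,1]]' | tail -3;python3 - <<'E'
from h import *
s=get_state();print(s["ft_torque"])
w=cam("wrist");cv2.imwrite("pics/w8.png",w["pixels"]); c,b,n=autoptr(w);print(c,b,n,ptr(w,c,b))
E
done
```

```text
time: 22.63
tool_pos: [0.5668, 0.1744, 0.0622]
orientation: [-0.387, 0.922, 0.0, -0.001]
contact_force: [-5.5, 2.0, 6.1]
opening: 0.0504
grasp_force: 27.6
contact_force: [-11.1, 6.9, 9.1]
opening: 0.0474
grasp_force: 107.9
[4.61730137 2.66559492 1.75757774]
[302.10971069 346.45236206] [314.97804878 325.02804878] 820 (np.float64(-29.17601882365187), np.float64(8.06208734605047))
time: 25.27
tool_pos: [0.5667, 0.1744, 0.0622]
orientation: [-0.387, 0.922, 0.0, -0.001]
contact_force: [-5.3, 2.2, 6.7]
opening: 0.0505
grasp_force: 27.1
contact_force: [-9.9, 5.4, 6.8]
opening: 0.0474
grasp_force: 113.9
[4.86656794 2.00275612 2.06049161]
[301.00598145 345.82452393] [323.38196916 343.03558719] 843 (np.float64(20.448869245714288), np.float64(7.551280901157999))
```

```bash
python3 -m jog '[[0,0,0,0,0.6],[0,0,0,0,0.2],[0,0,0,0,0],[0,0,0,0,0],[0,0,-20,0,0],[0,0,-35,0,0],[0,0,-35,0,0],[0,0,-35,0,0]]'; python3 -m jog '[[0,0,0,-7,0],[0,0,0,-7,0],[0,0,0,-7,0],[0,0,0,-7,0],[0,0,0,-7,0],[0,0,0,-7,0],[0,0,0,-7,0],[0,0,0,-7,0],[0,0,0,-7,0],[0,0,0,-7,0],[0,0,0,-7,0],[0,0,0,-7,0],[0,0,0,-7,0],[0,0,0,-7,0],[0,0,0,-7,0],[0,0,0,-7,0],[0,0,0,-7,0],[34,-30,0,0,0],[0,-30,0,0,0],[0,-30,0,0,0]]' >/dev/null; python3 -m jog '[[0,0,0,0,0],[0,0,0,0,0]]'
python3 - <<'E'
from h import *
w=cam("wrist");im=w["pixels"];cv2.imwrite("pics/w9.png",im[170:350,240:520]);cv2.imwrite("pics/w9.png",cv2.resize(im[170:350,240:520],None,fx=2.8,fy=2.8,interpolation=cv2.INTER_CUBIC))
np.save("w9.npy",im); c,b,n=autoptr(w);print(c,b,n,ptr(w,c,b))
B=np.array([.657,.2005,.05])
for x in (-.0125,.0125): print(x,[proj(w,B+x*EX+y*EY+[0,0,z]).round() for y in(-.016,.016) for z in (.025,)])
E
```

```text
time: 27.15
tool_pos: [0.5677, 0.1738, 0.1873]
orientation: [0.151, 0.989, -0.0, -0.0]
contact_force: [0.2, 0.6, 0.0]
opening: 0.0849
grasp_force: 0.0
time: 28.98
tool_pos: [0.6605, 0.1611, 0.1845]
orientation: [0.775, -0.632, -0.0, 0.001]
contact_force: [0.3, -0.6, -0.5]
opening: 0.0855
grasp_force: 0.0
[472.1557312  292.61398315] [476.53513514 304.33918919] 740 (np.float64(-27.377733663744213), np.float64(11.478037910480692))
-0.0125 [array([331., 266.]), array([334., 308.])]
0.0125 [array([295., 269.]), array([299., 310.])]
```

View pics/w9.png

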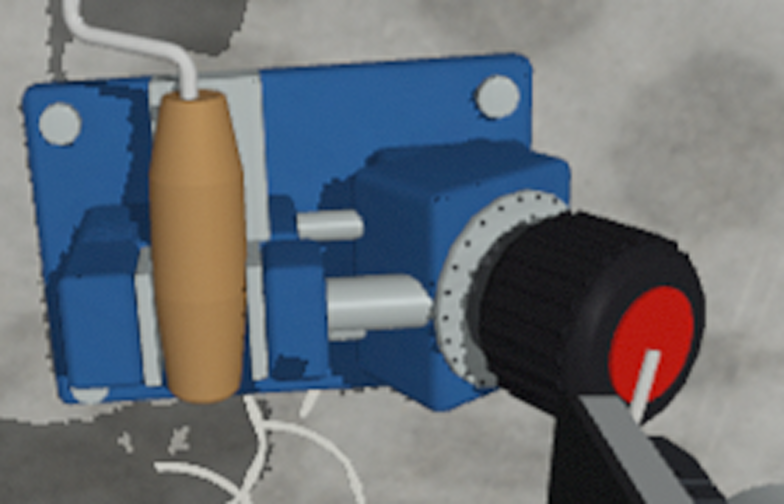

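Both jaw faces (at about u=155 and u=248 in the crop) close on the handle. I'll compare jaw travel with the knob's total turn to get the slip.

```bash
python3 - <<'E'
from h import *
a=cv2.imread("pics/w5.png");b=np.load("w9.npy")
for im,vs in ((a,(265,280)),(b,(268,283))):
    for v in vs:
        print(v,"".join({0:".",1:"B",2:"S",3:"H"}[3 if r>b_+30 else 2 if min(r,g,b_)>90 and abs(int(r)-int(b_))<40 else 1 if b_>r+30 else 0] for b_,g,r in im[v,260:400].astype(int)))
w=cam("wrist");print(ptr(w,(474,295),(467,318)))
E
```

```text
265 SS.BBBBBBBBBBBBBBBBBBBBBBBBBBBBBBBBBBSSSSSSSBBBBB.HHHHHHHHHHHHHHHHHHHHHHHHHHHHHHHHH.BBBBBBBB..SSSSSS.BBBBBBBBBBBBBBBBBBBBBBBBBBBBBBBBBBBBBBB
280 SS.BBBBBBBBBBBBBBBBBBBBBBBBBBBBBBBBBB.SSSSSSBBBBBBB.HHHHHHHHHHHHHHHHHHHHHHHHHHHHHHBBBBBBBBBB..SSSSSSBBBBBBBBBBBBBBBBBBBBBBSSSSSSSSSSSSSSSSSS
268 BBBBBBBBBBBBBBBBBBBBBBBBBBBBSSSSSS.HHHHHHHHHHHHHHHHHHHHHHHHHHHHHHHHHSSSSSSBBBBBBBBBBBBBBBBBBBBBBBBBBBBBBBBBB........SSSSSSSSSSBBBBBBBBBBBSSS
283 BBBBBBBBBBBBBBBBBBBBBBBBBBBBBSSSSSSS.HHHHHHHHHHHHHHHHHHHHHHHHHHHHHH..SSSSSSBBBBBBBBBBBBBBBBBBBBBBSSSSSSSSSSSSSSSSSSSSSSSSSSSSSSSSSSSS...SSS.
(np.float64(21.099067953502374), np.float64(16.08130601947172))
```

The gap closed from about 34 to about 23.5 mm, which is 2.1 rad of screw. The total knob turn was 3.97 rad, so it slipped between about 0.9 and 2 rad, well inside the 0.26–3.14 limits. The hand is clear, so I'm handing in.

```bash
python3 -c "
from rig import *
print(close_job())"
```

```text
the job is handed in; nothing more can be done
None
```

I laid the hand roller in the vice with its rubber roller beyond the rail end, tightened the knob until it slipped an estimated 0.9 to 2 rad (not read directly), let go without touching the flask, tub or cutter, and handed the job in after about 29 s; no verdict came back.

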